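# Clip the carton-tape dispenser to its bench anchor

## Task

The carton-tape dispenser has been dragged off its anchor and slides about whenever tape is pulled. Slide it along the packing bench, keeping it flat, until the steel eye at its back has pushed in the sprung gate of the anchor's snap hook and the gate has closed behind it; then give the dispenser a firm pull from behind, back towards the operator's side, to prove that the closed gate holds it, and leave it clipped there. Do not ram the hook, do not lift or tip the dispenser, and leave the spare roll, the parcel and the pen cup where they are.

Things in the scene. Friction and masses are not known exactly. Their poses are not given: they have to be found in the camera images.
- anchor: Fixed bench anchor: blue bracket on the bench holding a steel snap hook (pear-shaped carbine hook, 131 x 62 mm, 12 mm stock) level, its centre plane 30 mm up. Origin: on the bench below the gate's entry point. +x points into the hook, away from the operator; +y along the shut gate from hinge to nose; z up. Nothing of it is higher than 42 mm; the bracket (26 mm high) lies at x = 37 to 116 mm.
- gate_mouth (a point): Entry point on the shut gate's centre line, 30 mm above the anchor's origin, anchor's axes. The eye's bar should cross the gate's line within about 5 mm of here in y: nearer the hinge the gate folds back without slipping off the bar, which then jams; nearer the nose the bar meets the nose. Bar centre may go 41 mm in before it meets the spine.
- nose_tip (a point): Centre of the hook's fixed round nose tip (12 mm thick), 15 mm to the anchor's +y of the entry point, 30 mm up. From here the nose bows round to y = 40 mm at x = 25 mm and on to the spine.
- gate (a joint): Brass sprung gate, 8 mm round bar about a vertical hinge 46 mm to the anchor's -y of the entry point, free end 8 mm to +y. 0 = shut, grows inward to a stop at 0.85 rad; cannot swing outward. It resists the bar with about 4 to 15 N, friction included; the bar must go 12 to 41 mm past the gate's line (gate at 0.3 to 0.8) until the gate slips off it and snaps shut behind it.
- dispenser: Loose bench tape dispenser, grey, two tan rolls side by side, red hub caps, 0.75 to 1 kg, slides with 3 to 8 N. Origin mid-underside; +x to its back (eye), z up; start yaw within 0.3 rad of the anchor's. Base x -85 to 75 mm, flat sides at y +-55 mm, too wide to grasp: push it. Nose block 56 mm high to x = -42 mm, side cheeks 68 mm high from there back, rolls 88 mm across, axis at x 22, z 56 mm (top 100 mm).
- nose_face (a point): Middle of the dispenser's flat upright front, under the cutter blade: 110 mm wide, 56 mm high (blade to 64 mm); this point is 85 mm in front of the dispenser's origin and 25 mm up. A place to push it towards the hook.
- back_plate (a point): Middle of the upper part of the dispenser's flat upright back plate (110 mm wide, top 85 mm up): 75 mm behind the dispenser's origin, 68 mm up. Above the eye (49 mm) and hook (42 mm), so a fingertip coming down behind it can draw the dispenser back. The first 3 to 8 N of a pull go into sliding friction; a firm pull is some 12 to 20 N.
- eye_bar (a point): Middle of the upright bar of the dispenser's eye: 125 mm behind its origin on the centre line, 30 mm up. The eye is a U of 6 mm round steel in the upright plane: two level legs 50 mm long, 26 mm clear between them, from the back plate to this bar, so that the gate can shut between the legs. Its top is 49 mm above the bench.
- spare_roll: Bystander: loose spare roll of tan tape lying flat, 90 mm across, 48 mm high, origin under its centre.
- parcel: Bystander: small brown taped carton 130 x 95 x 70 mm (x, y, z), origin under its centre.
- pen_cup: Bystander: black cup with markers, 72 mm across, 85 mm high (markers to 140 mm), origin under its centre.

How it is judged:
By the outcome, as a careful person would: the job done as asked, in the order asked, and still so for the second after the job is handed in, with the robot touching nothing.
It also fails if it takes over 72 s, if anything falls off the work surface, if the arm or the gripper's body presses on something with over 40 N, if the wrist force passes 120 N, or if a joint passes its speed limit or range.

## Robot

A 6-joint arm with a two-finger parallel gripper is mounted at the origin on the work surface. World frame = base frame: x ahead of the robot, y to its left, z up, the work surface at z = 0. Lengths are in m, angles in rad, forces in N, time in s.
With the tool pointing down it reaches from about 0.35 to 0.975 m from the base axis. Payload 4.9 kg.
Tool frame: the origin (TCP) lies midway between the tips of the shut fingers; the grasp point (between the pads) lies 19 mm behind it; z points along the fingers, y is the line along which they close (so a half turn about z gives the same grasp; the last joint's range is limited). The gripper opens to 85 mm and grips with 20 to 120 N. Pads are 22 mm wide; open, the fingers measure 114 mm over their backs; the gripper's body (76 mm by 85 mm) begins 54 mm behind the grasp point. The pads swing forward as they close: fully open they stand 13 mm farther back than shut.
Start: joints at [1.007, 0.053, 1.613, -0, 1.476, -0.119], TCP at [0.269, 0.564, 0.195] pointing down, gripper open.
Joint ranges: [-3.01, 3.01], [-1.01, 2.22], [0.06, 2.58], [-1.02, 4.17], [0.09, 2.62], [-3.14, 3.14]. Speed limits (rad/s): [2.57, 2.57, 3.14, 3.14, 3.14, 3.14].

## Interface

Orientations are given as a unit quaternion [w, x, y, z].
In Python, from plant import state, grab_frame, job_done, cut_out, place_of gives the robot as it stands.
- The arm moves only by the tool jog_arm, never from a script. Its argument "motion" is text: rows parted by semicolons, each of 7 numbers parted by spaces: the opening in per cent of the stroke, from 0 (shut) to 100 (fully open), then the shift along the tool's x, y, z as a fraction of full scale, then the turn, a rotation vector about the tool's x, y, z as a fraction of full scale. A call has exactly 5 rows; each row is the pose to reach, as a shift and turn from the pose commanded when the call began, along the tool's axes at that moment; what a row does not reach only later rows make up. Full scale, the value 1, is 50 cm for a shift and 1.5 rad for a turn. A row lasts 1/8 s, in which the tool goes at most 62.5 mm and 10.7 degrees, less where a joint would pass 70% of its speed; a pose out of reach is approached as far as the arm can. A call with a number of a shift or a turn outside -1 to 1 is refused whole. A call with a gripper value outside its range is refused whole. The fingers move at their own pace and stop on an object; the grip force is fixed at half the most. Time passes only in rows, so rows that repeat a pose let the fingers close, or fill a call up. It gives the time, the measured TCP pose, the force, the opening and the grip force at its end, in the units of the state.
- state(): the state, without advancing time (a new reading comes with each control period).
- grab_frame(name): name is "side" or "top"; returns a dict with "color" (420x560x3 uint8, red, green, blue), "range_z" (420x560 float32, m along the optical axis (not along the pixel's ray), 0 where there is no reading), "intrinsics" (3x3 intrinsics, pixels), "world_from_camera" (4x4, takes a point from camera to world coordinates). Camera axes: x right, y up, looking along -z (the intrinsics and any distortion apply to the point x, -y, -z); pixel columns grow to the right and rows downward; lengths in m; the calibration is good to about 2 mm. A picture is of the moment at which its call begins.
- job_done(): hands the job in; it is judged then, once.
Trained networks look in the newest picture that a camera, given by its name, has taken for a name from the list of things; names that differ only in an ending like _2 or _b are one class to them, and where a whole thing is asked for, a point or a joint stands for the part that bears it (a point fixed in the world has none). Each returns a list of dicts, best first, with "p" (0 to 1); they miss things now and then, are a little off and sometimes report something else, mostly with a low value. They report only what shows in the picture. A call takes as long as a camera call.
- cut_out(camera, thing): "pixels" (420x560 bool, what is visible of it).
- place_of(camera, thing): "at" ([x, y, z] in m, in world coordinates, good to about 4 mm: a listed point, or the origin of a listed thing).
The state is a dict: "time": time; "joint_pos": joint angles; "joint_vel": joint speeds; "joint_efforts": joint torques, N m; "tool_pos": TCP position; "tool_rot": TCP orientation; "contact_force": force on the tool from outside, world axes, zero at the start; "ft_torque": the same for the moment, N m; "gripper_width": opening from 0.0 (shut) to 1.0 (fully open); "grasp_force": force on a finger pad.
Only numpy, scipy, OpenCV 4.12 (cv2) and the standard library are available. Lean on these libraries where they do the work, as an engineer would, in place of code of your own. Each camera call takes 0.05 s, during which the arm holds its last target. There are 200 camera calls.

## Working session

There is one attempt and no reset: what is moved stays moved. The work goes in short steps, Python scripts to look and compute and a tool call to move; the robot and the scene stay as the last step left them, time stands still between calls to the robot, and variables do not carry over. Pictures are saved under pics/ and viewed, at most 10 in all, crops included, and the job is handed in when it is done.

Besides the shell and the picture viewer there is one more tool, called as name(argument=value, ...) on one line, values as JSON. jog_arm: Moves the arm, as the interface text tells. Shift numbers are shares of 50 cm and turn numbers shares of 1.5 rad, none past 1 either way. Its arguments: {"type":"object","properties":{"motion":{"type":"string"}},"required":["motion"]}

```bash
mkdir -p pics
python3 - <<'E'
from plant import *
import cv2,numpy as np
s=state();print({k:np.round(v,3).tolist() for k,v in s.items()})
for c in("top","side"):
    f=grab_frame(c);cv2.imwrite(f"pics/{c}0.png",f["color"][:,:,::-1])
    print(c,np.round(f["world_from_camera"],3).tolist(),np.round(f["intrinsics"],1).tolist())
    for t in["anchor","gate_mouth","nose_tip","dispenser","nose_face","back_plate","eye_bar","spare_roll","parcel","pen_cup"]:
        print(t,[(round(float(d["p"]),2),np.round(d["at"],3).tolist()) for d in place_of(c,t)[:2]])
E
```

```text
{'time': 0.0, 'joint_pos': [1.007, 0.053, 1.614, 0.0, 1.476, -0.119], 'joint_vel': [-0.002, -0.001, -0.0, 0.0, -0.001, -0.001], 'joint_efforts': [0.0, -39.368, -37.018, -0.0, 0.007, 0.0], 'tool_pos': [0.269, 0.564, 0.194], 'tool_rot': [-0.0, 0.221, 0.975, -0.001], 'contact_force': [1.002, 0.381, -0.339], 'ft_torque': [0.016, -0.105, -0.0], 'grasp_force': 0.0, 'gripper_width': 1.007}
top [[0.017, 0.998, -0.056, 0.531], [-1.0, 0.017, -0.011, 0.006], [-0.01, 0.057, 0.998, 1.036], [0.0, 0.0, 0.0, 1.0]] [[422.4, 0.0, 284.4], [0.0, 422.4, 208.8], [0.0, 0.0, 1.0]]
anchor [(0.9, [0.731, -0.07, 0.001])]
gate_mouth [(0.78, [0.73, -0.073, 0.029])]
nose_tip [(0.6, [0.726, -0.056, 0.031])]
dispenser [(0.6, [0.556, -0.072, 0.0])]
nose_face [(0.68, [0.468, -0.084, 0.023])]
back_plate [(0.75, [0.628, -0.068, 0.067])]
eye_bar [(0.66, [0.677, -0.068, 0.029])]
spare_roll [(0.57, [0.636, 0.227, -0.003])]
parcel [(0.73, [0.565, -0.404, -0.004])]
pen_cup [(0.74, [0.724, -0.307, 0.002])]
side [[0.924, 0.187, -0.334, 0.149], [-0.383, 0.461, -0.8, -1.003], [0.004, 0.867, 0.498, 0.703], [0.0, 0.0, 0.0, 1.0]] [[516.1, 0.0, 281.6], [0.0, 516.1, 213.1], [0.0, 0.0, 1.0]]
anchor [(0.86, [0.732, -0.072, 0.002])]
gate_mouth [(0.32, [0.731, -0.073, -0.003])]
nose_tip [(0.75, [0.732, -0.057, 0.03])]
dispenser [(0.77, [0.552, -0.075, 0.0])]
nose_face [(0.73, [0.464, -0.079, 0.021]), (0.53, [0.73, -0.071, 0.03])]
back_plate [(0.68, [0.627, -0.069, 0.071])]
eye_bar [(0.78, [0.675, -0.064, 0.028])]
spare_roll [(0.84, [0.633, 0.22, -0.003])]
parcel [(0.57, [0.567, -0.407, -0.001])]
pen_cup [(0.98, [0.725, -0.31, 0.0])]
```

View pics/top0.png

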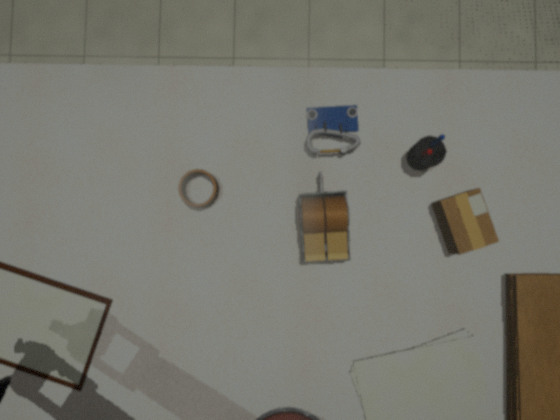

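View pics/side0.png

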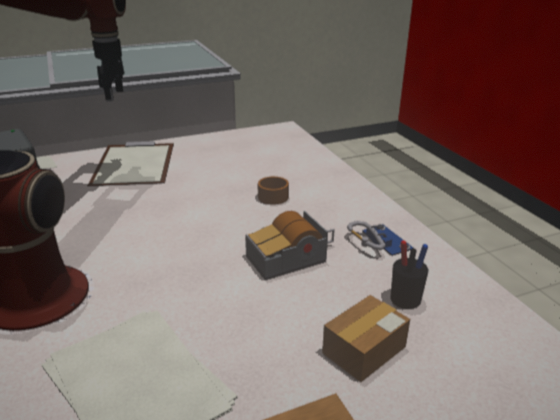

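The top view shows the hook at about (332,140) on the blue bracket, and the dispenser at (325,228) with its eye at (320,178), slightly yawed. The side view agrees with this. The bystanders are well clear. Next I'll get accurate yaws and positions.

```bash
cat > h.py <<'E'
from plant import *
import cv2,numpy as np
def ray(f,uv,z):
    K=f["intrinsics"];T=f["world_from_camera"]
    uv=np.atleast_2d(uv).astype(float)
    d=np.c_[(uv[:,0]-K[0,2])/K[0,0],-(uv[:,1]-K[1,2])/K[1,1],-np.ones(len(uv))]@T[:3,:3].T
    return T[:3,3]+d*((z-T[2,3])/d[:,2])[:,None]
def cloud(f,m):
    K=f["intrinsics"];T=f["world_from_camera"];v,u=np.nonzero(m&(f["range_z"]>0));r=f["range_z"][v,u]
    P=np.c_[(u-K[0,2])/K[0,0]*r,-(v-K[1,2])/K[1,1]*r,-r]
    return P@T[:3,:3].T+T[:3,3]
def avg(names,n=4):
    o={}
    for t in names:
        A=[]
        for c in("top","side"):
            for _ in range(n):
                grab_frame(c)
                A+=[d["at"] for d in place_of(c,t)[:1] if d["p"]>.4]
        o[t]=np.median(A,0) if A else None
        print(t,len(A),np.round(o[t],4),np.round(np.std(A,0),4))
    return o
E
python3 - <<'E'
from h import *
f=grab_frame("top");c=f["color"].astype(int)
b=((c[...,2]>c[...,0]+40)); b[:90]=0;b[150:]=0;b[:,:295]=0;b[:,370:]=0
v,u=np.nonzero(b);P=ray(f,np.c_[u,v],.026)[:,:2]
r=cv2.minAreaRect((P*1000).astype(np.float32));print("bracket",r)
for t,z in(("dispenser",None),):
    d=cut_out("top",t)
    print(d[0]["p"]); C=cloud(f,d[0]["pixels"]);hi=C[(C[:,2]>.045)]
    print("disp rect",cv2.minAreaRect((hi[:,:2]*1000).astype(np.float32)))
o=avg(["gate_mouth","nose_tip","anchor","nose_face","back_plate","eye_bar"],3)
d=o["eye_bar"]-o["nose_face"];print("yaw",np.arctan2(d[1],d[0]))
a=cv2.resize(f["color"][90:270,270:390,::-1],None,fx=3.3,fy=3.3,interpolation=cv2.INTER_CUBIC)
cv2.imwrite("pics/c1.png",np.clip(a*1.4,0,255).astype(np.uint8))
E
```

```text
bracket ((810.2833862304688, -106.07054138183594), (53.988121032714844, 91.82410430908203), 0.8173443675041199)
0.56
disp rect ((569.791748046875, -72.8402099609375), (205.5586395263672, 110.72051239013672), 4.416726112365723)
gate_mouth 6 [ 0.7272 -0.0712  0.0294] [0.0024 0.0017 0.0013]
nose_tip 6 [ 0.7306 -0.0569  0.0294] [0.0023 0.0015 0.0022]
anchor 6 [ 0.7312 -0.071  -0.0011] [0.0012 0.0006 0.0019]
nose_face 6 [ 0.4654 -0.0806  0.0248] [0.003  0.0027 0.0015]
back_plate 6 [ 0.6264 -0.0703  0.0688] [0.0011 0.001  0.0021]
eye_bar 4 [ 0.6746 -0.067   0.0295] [0.001  0.0025 0.0012]
yaw 0.06540978348815754
```

View pics/c1.png

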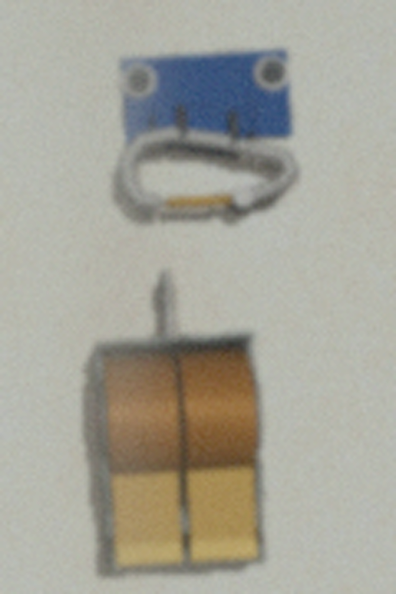

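The crop shows the brass gate at (165–232, 200), the bracket tilted slightly, and the eye at (165,280), so it sits toward the nose (+y) side of the gate. I'll refine both yaws, then work out the first move.

```bash
cat >> h.py <<'E'
def rot():
    from scipy.spatial.transform import Rotation as R
    q=state()["tool_rot"];return R.from_quat([q[1],q[2],q[3],q[0]])
def togo(p,yaw):
    """shift fractions (tool axes) to TCP p, and turn about axes so tool y lies at world angle yaw, tool down"""
    from scipy.spatial.transform import Rotation as R
    r=rot();y=np.array([np.cos(yaw),np.sin(yaw),0]);z=np.array([0,0,-1.])
    G=R.from_matrix(np.c_[np.cross(y,z),y,z])
    print("shift",np.round(r.inv().apply(np.array(p)-state()["tool_pos"])/.5,4),"turn",np.round((r.inv()*G).as_rotvec()/1.5,4),"unit world x,y in tool",np.round(r.inv().as_matrix()[:,:2].T,3).tolist())
def bracket(f):
    c=f["color"].astype(int);b=((c[...,2]>c[...,0]+40)).astype(np.uint8);b[:90]=0;b[150:]=0;b[:,:295]=0;b[:,370:]=0
    b=cv2.morphologyEx(b,cv2.MORPH_OPEN,np.ones((3,3)))
    us=np.nonzero(b.sum(0)>5)[0][3:-3];vs=[np.nonzero(b[:,u])[0][0] for u in us]
    P=ray(f,np.c_[us,vs],.026)
    l=cv2.fitLine(P[:,:2].astype(np.float32)*1000,cv2.DIST_HUBER,0,.01,.01).ravel()
    return np.arctan(-l[0]/l[1])
E
python3 - <<'E'
from h import *
f=[grab_frame("top") for _ in range(3)]
print("anchor yaw",[round(float(bracket(x)),4) for x in f])
for x in f:
    c=x["color"].astype(int);m=(c[...,0]>c[...,2]+45);m[:143]=0;m[162:]=0;m[:,:300]=0;m[:,365:]=0
    v,u=np.nonzero(m);P=ray(x,np.c_[u,v],.034)[:,:2]*1000
    l=cv2.fitLine(P.astype(np.float32),cv2.DIST_HUBER,0,.01,.01).ravel();print("gate",len(u),P.mean(0),P.min(0),P.max(0),np.arctan(-l[0]/l[1]))
# dispenser edges by height bands
d=cut_out("top","dispenser")[0]["pixels"];C=cloud(f[-1],d)
h=C[(C[:,2]>.05)&(C[:,2]<.08)];print(np.percentile(h,[1,50,99],axis=0).round(3))
# eye: centre columns in top pic between back plate and bar
c=f[-1]["color"].astype(int);g=c.sum(2)
for r in range(172,196,3): print(r,g[r,306:336].tolist())
togo([.6,.1,.2],0.065)
E
```

```text
anchor yaw [-0.4982, -0.5397, -0.4994]
gate 18 [729.27625193 -90.79130163] [ 727.52162957 -108.42601115] [730.48599284 -72.62869676] 0.099133454
gate 17 [729.20727678 -89.89448608] [ 727.59511584 -108.42601115] [730.48599284 -77.40651474] 0.11235031
gate 17 [729.22886186 -91.2992527 ] [ 727.59511584 -108.42601115] [730.48599284 -77.40651474] 0.104199246
[[ 0.467 -0.132  0.051]
 [ 0.509 -0.075  0.067]
 [ 0.625 -0.017  0.08 ]]
172 [387, 377, 379, 381, 373, 374, 381, 384, 380, 380, 383, 376, 347, 323, 336, 340, 361, 373, 379, 381, 388, 379, 379, 384, 382, 383, 386, 385, 389, 387]
175 [378, 375, 378, 384, 381, 379, 373, 373, 373, 378, 371, 341, 278, 273, 299, 319, 340, 369, 381, 383, 384, 380, 381, 382, 390, 380, 388, 388, 389, 380]
178 [375, 372, 380, 376, 382, 384, 386, 378, 376, 352, 301, 248, 230, 250, 277, 294, 310, 340, 371, 382, 377, 382, 383, 377, 382, 380, 385, 381, 387, 386]
181 [377, 373, 383, 383, 382, 374, 372, 377, 373, 346, 299, 243, 236, 253, 288, 304, 307, 342, 377, 378, 384, 385, 388, 379, 377, 386, 388, 382, 377, 385]
184 [382, 371, 372, 376, 367, 375, 378, 382, 376, 370, 332, 277, 247, 245, 291, 318, 323, 351, 373, 380, 381, 380, 384, 382, 381, 384, 383, 377, 386, 380]
187 [372, 377, 376, 375, 377, 378, 378, 388, 378, 371, 348, 285, 258, 252, 289, 321, 331, 333, 359, 376, 382, 382, 382, 382, 379, 389, 384, 387, 381, 390]
190 [386, 379, 373, 376, 378, 383, 378, 378, 376, 361, 332, 291, 243, 249, 274, 316, 308, 318, 335, 347, 357, 364, 366, 369, 367, 360, 369, 367, 370, 372]
193 [297, 298, 305, 290, 282, 292, 292, 283, 279, 269, 267, 246, 241, 219, 229, 228, 222, 214, 194, 194, 202, 213, 208, 213, 210, 209, 207, 187, 187, 193]
shift [-0.9972 -0.5531 -0.0096] turn [-0.      0.      0.7073] unit world x,y in tool [[-0.903, 0.43, 0.0], [0.43, 0.903, -0.0]]
```

```bash
python3 -c "
from h import *
togo([.556,.04,.19],.07)"
```

```text
shift [-0.9694 -0.6993  0.0104] turn [-0.     0.     0.704] unit world x,y in tool [[-0.903, 0.43, 0.0], [0.43, 0.903, -0.0]]
```

jog_arm(motion="70 -0.19 -0.14 0 0 0 0.12; 70 -0.29 -0.21 0 0 0 0.24; 70 -0.39 -0.28 0 0 0 0.35; 70 -0.49 -0.35 0 0 0 0.47; 70 -0.58 -0.42 0 0 0 0.58")

```text
time: 5.62
tool_pos: [0.4197, 0.2883, 0.1955]
tool_rot: [0.0, 0.613, 0.79, 0.0]
contact_force: [1.3, -0.0, -0.1]
gripper_width: 0.698
grasp_force: 0.0
```

```bash
python3 -c "
from h import *
togo([.556,.04,.037],.07)"
```

```text
shift [-0.5488  0.1404  0.3171] turn [ 7.000e-04 -1.000e-04  1.205e-01] unit world x,y in tool [[-0.248, 0.969, 0.001], [0.969, 0.248, 0.0]]
```

jog_arm(motion="70 -0.12 0.03 0 0 0 0.06; 70 -0.24 0.06 0 0 0 0.12; 70 -0.36 0.09 0.03 0 0 0.12; 70 -0.47 0.12 0.08 0 0 0.12; 70 -0.548 0.14 0.16 0 0 0.12")

```text
time: 6.25
tool_pos: [0.5586, 0.0403, 0.1165]
tool_rot: [0.002, 0.68, 0.733, 0.002]
contact_force: [0.0, -0.3, -0.7]
gripper_width: 0.702
grasp_force: 0.0
```

```bash
python3 -c "
from h import *
togo([.556,.015,.037],.07)"
```

```text
shift [-0.0499 -0.0098  0.159 ] turn [0.0032 0.0005 0.0028] unit world x,y in tool [[-0.074, 0.997, 0.005], [0.997, 0.074, -0.0]]
```

jog_arm(motion="70 0 -0.006 0.08 0 0 0; 70 0 -0.006 0.155 0 0 0; 70 -0.02 -0.006 0.159 0 0 0; 70 -0.04 -0.008 0.159 0 0 0; 70 -0.06 -0.008 0.159 0 0 0")

```text
time: 6.88
tool_pos: [0.5563, 0.0115, 0.0382]
tool_rot: [0.002, 0.68, 0.733, 0.001]
contact_force: [0.6, 0.5, -0.1]
gripper_width: 0.699
grasp_force: 0.0
```

jog_arm(motion="70 -0.004 0 0 0 0 0; 70 -0.01 0 0 0 0 0; 70 -0.016 0 0 0 0 0; 70 -0.022 0 0 0 0 0; 70 -0.028 0 0 0 0 0")

```text
time: 7.5
tool_pos: [0.5554, -0.0015, 0.0356]
tool_rot: [-0.0, 0.68, 0.734, -0.0]
contact_force: [0.0, -0.1, -0.2]
gripper_width: 0.697
grasp_force: 0.0
```

jog_arm(motion="70 -0.003 0 0 0 0 0; 70 -0.006 0 0 0 0 0; 70 -0.009 0 0 0 0 0; 70 -0.012 0 0 0 0 0; 70 -0.015 0 0 0 0 0")

```text
time: 8.12
tool_pos: [0.556, -0.009, 0.0357]
tool_rot: [-0.0, 0.68, 0.733, -0.0]
contact_force: [-0.3, 0.8, 0.8]
gripper_width: 0.701
grasp_force: 0.0
```

jog_arm(motion="70 -0.002 0 0 0 0 0; 70 -0.004 0 0 0 0 0; 70 -0.006 0 0 0 0 0; 70 -0.006 0 0 0 0 0; 70 -0.006 0 0 0 0 0")

```text
time: 8.75
tool_pos: [0.5562, -0.0119, 0.0357]
tool_rot: [0.0, 0.68, 0.733, 0.0]
contact_force: [-0.4, -0.6, -0.0]
gripper_width: 0.695
grasp_force: 0.0
```

jog_arm(motion="70 -0.002 0 0 0 0 0; 70 -0.004 0 0 0 0 0; 70 -0.006 0 0 0 0 0; 70 -0.008 0 0 0 0 0; 70 -0.008 0 0 0 0 0")

```text
time: 9.38
tool_pos: [0.5568, -0.0158, 0.0357]
tool_rot: [0.0, 0.68, 0.733, 0.0]
contact_force: [1.4, 4.4, -0.3]
gripper_width: 0.7
grasp_force: 1.9
```

jog_arm(motion="70 -0.003 0 0 0 0 0; 70 -0.006 0 0 0 0 0; 70 -0.009 0 0 0 0 0; 70 -0.012 0 0 0 0 0; 70 -0.013 0 0 0 0 0")

```text
time: 10.0
tool_pos: [0.557, -0.0225, 0.0357]
tool_rot: [-0.0, 0.68, 0.733, 0.0]
contact_force: [1.6, 3.7, 0.3]
gripper_width: 0.703
grasp_force: 2.1
```

jog_arm(motion="70 0.005 0 0 0 0 0; 70 0.03 0 0 0 0 0; 70 0.08 0 0 0 0 0; 70 0.1 0 -0.08 0 0 0; 70 0.1 0 -0.18 0 0 0")

```text
time: 10.62
tool_pos: [0.5514, 0.0286, 0.1249]
tool_rot: [-0.001, 0.679, 0.734, -0.002]
contact_force: [0.4, -0.1, -0.2]
gripper_width: 0.699
grasp_force: 0.0
```

Run:
```python
from h import *
o=avg(["gate_mouth","anchor","nose_tip","eye_bar","nose_face","back_plate"],2)
d=o["eye_bar"]-o["nose_face"];print("yaw",np.arctan2(d[1],d[0]))
f=grab_frame("top");print(state()["time"],state()["tool_pos"])
a=cv2.resize(f["color"][90:200,260:400,::-1],None,fx=5,fy=5,interpolation=cv2.INTER_CUBIC)
cv2.imwrite("pics/c2.png",np.clip(a*1.5,0,255).astype(np.uint8))
```

```text
gate_mouth 3 [ 0.7286 -0.0721  0.0288] [0.0017 0.0004 0.0013]
anchor 3 [ 7.329e-01 -7.270e-02 -6.000e-04] [0.0015 0.0002 0.0009]
nose_tip 4 [ 0.7308 -0.0568  0.0276] [0.0028 0.0017 0.0015]
eye_bar 4 [ 0.6736 -0.0796  0.0305] [0.0023 0.0018 0.0016]
nose_face 4 [ 0.4642 -0.0855  0.0251] [0.0018 0.0023 0.0014]
back_plate 3 [ 0.6279 -0.08    0.0678] [0.0022 0.0004 0.0008]
yaw 0.027929698129011662
13.075 [0.55323789 0.02748638 0.12572252]
```

View pics/c2.png

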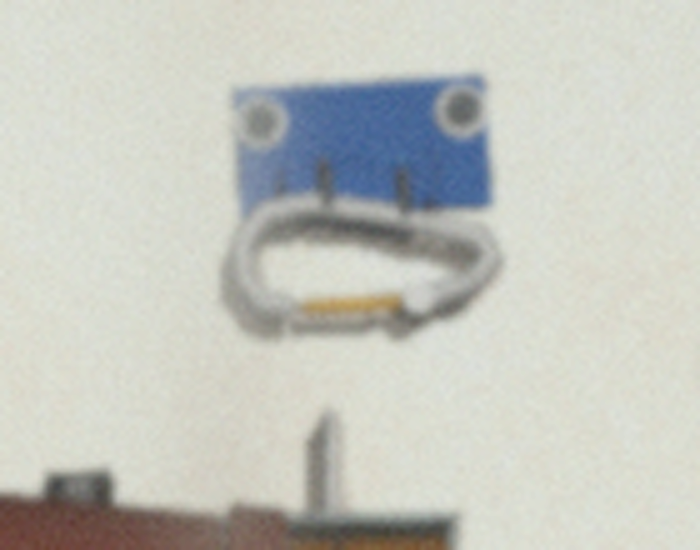

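The crop shows the eye at (325,415) and the brass gate from (300,305) at its nose end to (400,302). The bracket slope gives an anchor yaw of about 0.07. The back plate edge is level, so the dispenser yaw is now about 0.025. Pushing along a heading of 0.07 takes the eye close to the mouth. I'll move round to the front face.

```bash
python3 -c "
from h import *
togo([.42,-.083,.125],1.596)"
```

```text
shift [-0.2001 -0.2825  0.0014] turn [ 0.     -0.     -1.0133] unit world x,y in tool [[-0.076, 0.997, -0.0], [0.997, 0.076, 0.0]]
```

jog_arm(motion="70 0.02 -0.06 -0.03 0 0 -0.12; 70 0.02 -0.14 -0.05 0 0 -0.24; 70 -0.02 -0.22 -0.05 0 0 -0.36; 80 -0.1 -0.28 -0.05 0 0 -0.48; 80 -0.19 -0.282 -0.05 0 0 -0.6")

```text
time: 13.7
tool_pos: [0.4189, -0.0753, 0.1509]
tool_rot: [0.001, 0.297, 0.955, -0.0]
contact_force: [1.0, -0.3, 0.4]
gripper_width: 0.799
grasp_force: 0.0
```

```bash
python3 -c "
from h import *
togo([.42,-.083,.080],1.596)"
```

```text
shift [-0.0104 -0.0114  0.1418] turn [-0.      0.001  -0.4182] unit world x,y in tool [[-0.824, 0.566, 0.001], [0.566, 0.824, -0.0]]
```

jog_arm(motion="80 -0.005 -0.006 0.04 0 0 -0.12; 80 -0.01 -0.0114 0.1 0 0 -0.24; 80 -0.01 -0.0114 0.15 0 0 -0.34; 80 -0.01 -0.0114 0.21 0 0 -0.418; 80 -0.01 -0.0114 0.268 0 0 -0.418")

```text
time: 14.32
tool_pos: [0.4209, -0.0825, 0.016]
tool_rot: [0.0, -0.009, 1.0, -0.0]
contact_force: [0.1, -0.1, -0.1]
gripper_width: 0.796
grasp_force: 0.0
```

Run:
```python
from h import *
togo([.454,-.083,.015],1.596)
o=avg(["eye_bar","nose_face"],3)
d=o["eye_bar"]-o["nose_face"];print("yaw",np.arctan2(d[1],d[0]))
```

```text
shift [-0.0662 -0.0023  0.0021] turn [-0.0002  0.0004 -0.0044] unit world x,y in tool [[-1.0, -0.019, 0.001], [-0.019, 1.0, -0.0]]
eye_bar 6 [ 0.674  -0.079   0.0302] [0.0013 0.0014 0.0011]
nose_face 5 [ 0.4657 -0.085   0.0228] [0.0017 0.0028 0.0032]
yaw 0.02856365783876004
```

jog_arm(motion="80 -0.02 -0.002 0 0 0 -0.004; 80 -0.04 -0.002 0 0 0 -0.004; 80 -0.06 -0.002 0 0 0 -0.004; 80 -0.07 -0.002 0 0 0 -0.004; 80 -0.076 -0.002 0 0 0 -0.004")

```text
time: 16.15
tool_pos: [0.4591, -0.0826, 0.0166]
tool_rot: [-0.0, -0.012, 1.0, 0.0]
contact_force: [-0.1, 0.0, 0.9]
gripper_width: 0.8
grasp_force: 0.0
```

jog_arm(motion="80 -0.008 0.0004 0 0 0 0; 80 -0.016 0.0008 0 0 0 0; 80 -0.024 0.0012 0 0 0 0; 80 -0.032 0.0016 0 0 0 0; 80 -0.04 0.002 0 0 0 0")

```text
time: 16.77
tool_pos: [0.4791, -0.0812, 0.0167]
tool_rot: [0.0, -0.012, 1.0, -0.0]
contact_force: [0.1, 0.1, 0.6]
gripper_width: 0.804
grasp_force: 0.0
```

Run:
```python
from h import *
o=avg(["eye_bar","nose_face"],2)
f=grab_frame("side");print(state()["contact_force"])
a=cv2.resize(f["color"][130:330,180:440,::-1],None,fx=3,fy=3,interpolation=cv2.INTER_CUBIC)
cv2.imwrite("pics/c3.png",a)
```

```text
eye_bar 4 [ 0.673  -0.0789  0.0294] [0.001  0.0014 0.0014]
nose_face 3 [ 0.4627 -0.0813  0.0226] [0.1003 0.0018 0.0035]
[ 0.25996601 -0.76487411 -0.01083782]
```

View pics/c3.png

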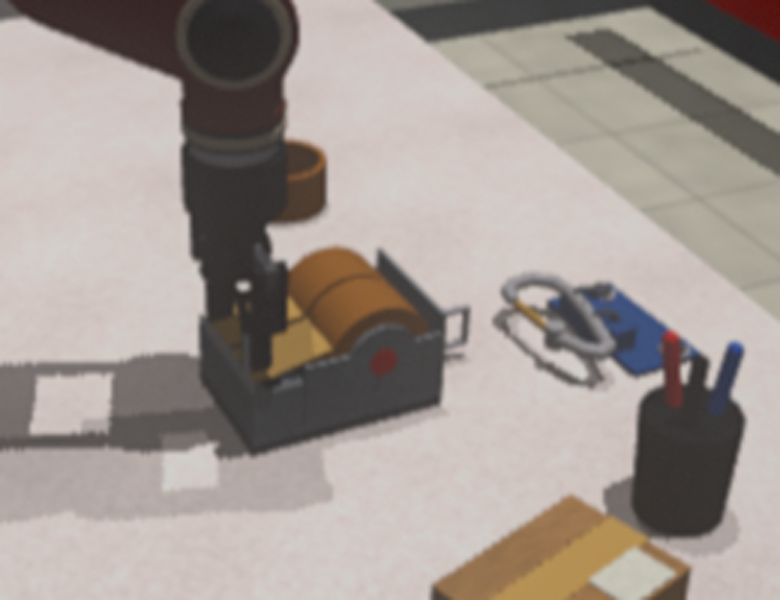

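The fingers seem to show past the front edge, at about (258,370) in the crop, with no force reading. I'll check with depth where they really are.

Run:
```python
from h import *
f=grab_frame("side");z=f["range_z"]
K=f["intrinsics"];T=f["world_from_camera"]
def pt(cu,cv_):
    u=180+cu/3;v=130+cv_/3;m=np.zeros(z.shape,bool);m[int(v),int(u)]=1
    C=cloud(f,m);return np.round(C,3).tolist()
for p in[(258,300),(258,330),(258,345),(258,360),(258,367),(262,400),(240,400),(230,370),(215,300),(215,340),(235,390),(295,390),(350,400),(260,260)]:print(p,pt(*p))
def proj(P):
    c=T[:3,:3].T@(np.array(P)-T[:3,3]);return np.round([(K[0,0]*c[0]/-c[2]+K[0,2]-180)*3,(K[1,1]*-c[1]/-c[2]+K[1,2]-130)*3])
for P in[(.479,-.121,.025),(.479,-.041,.025),(.465,-.14,.056),(.465,-.14,0),(.465,-.03,.056)]:print(P,proj(P))
```

```text
(258, 300) [[0.47, -0.149, 0.139]]
(258, 330) [[0.469, -0.15, 0.115]]
(258, 345) [[0.477, -0.129, 0.088]]
(258, 360) [[0.478, -0.127, 0.074]]
(258, 367) [[0.477, -0.13, 0.07]]
(262, 400) [[0.475, -0.141, 0.049]]
(240, 400) [[0.465, -0.122, 0.039]]
(230, 370) [[0.464, -0.099, 0.051]]
(215, 300) [[0.471, -0.05, 0.082]]
(215, 340) [[0.464, -0.067, 0.059]]
(235, 390) [[0.465, -0.109, 0.039]]
(295, 390) [[0.501, -0.139, 0.049]]
(350, 400) [[0.544, -0.14, 0.03]]
(260, 260) [[0.478, -0.13, 0.161]]
(0.479, -0.121, 0.025) [258. 410.]
(0.479, -0.041, 0.025) [221. 354.]
(0.465, -0.14, 0.056) [248. 393.]
(0.465, -0.14, 0) [249. 456.]
(0.465, -0.03, 0.056) [198. 318.]
```

jog_arm(motion="80 0 0 -0.05 0 0 0; 80 0 0 -0.15 0 0 0; 80 0.08 0 -0.2 0 0 0; 80 0.16 0 -0.2 0 0 0; 80 0.16 0 -0.2 0 0 0")

```text
time: 18.3
tool_pos: [0.3974, -0.083, 0.1166]
tool_rot: [0.001, -0.011, 1.0, -0.0]
contact_force: [0.4, 0.4, -0.8]
gripper_width: 0.802
grasp_force: 0.0
```

Run:
```python
from h import *
s=state();t=s["tool_pos"];print(t,s["gripper_width"])
f=grab_frame("side");C=cloud(f,np.ones(f["range_z"].shape,bool))
m=(abs(C[:,0]-t[0])<.06)&(abs(C[:,1]-t[1])<.09)&(C[:,2]>.02)&(C[:,2]<t[2]+.12);C=C[m]
for lo in np.arange(.02,.24,.01):
    q=C[(C[:,2]>=lo)&(C[:,2]<lo+.01)]
    if len(q):print(round(lo-t[2],3),len(q),np.round(q.min(0)-t,3),np.round(q.max(0)-t,3))
```

```text
[ 0.39740579 -0.08302823  0.11664519] 0.8017360586652287
0.033 10 [-0.012 -0.042  0.042] [0.004 0.039 0.043]
0.043 69 [-0.013 -0.05   0.043] [0.011 0.038 0.053]
0.053 84 [-0.013 -0.053  0.053] [0.011 0.038 0.063]
0.063 78 [-0.015 -0.051  0.063] [0.01  0.037 0.073]
0.073 52 [-0.014 -0.051  0.074] [0.009 0.038 0.083]
0.083 71 [-0.016 -0.067  0.084] [0.012 0.058 0.093]
0.093 118 [-0.018 -0.07   0.093] [0.013 0.068 0.103]
0.103 102 [-0.019 -0.07   0.103] [0.011 0.065 0.113]
0.113 77 [-0.019 -0.07   0.114] [0.012 0.064 0.12 ]
```

Depth shows the finger tips end about 42 mm above the reported TCP at this opening. So both earlier passes were about 33 mm too high, and the fingers went over the nose block. The push height has to come down by that much. I'll descend in front of the face and watch the force.

jog_arm(motion="80 -0.02 0 0.08 0 0 0; 80 -0.04 0 0.16 0 0 0; 80 -0.05 0 0.2 0 0 0; 80 -0.05 0 0.23 0 0 0; 80 -0.05 0 0.254 0 0 0")

```text
time: 18.98
tool_pos: [0.4242, -0.0825, -0.0109]
tool_rot: [-0.0, -0.012, 1.0, 0.0]
contact_force: [0.6, -0.2, 0.3]
gripper_width: 0.797
grasp_force: 0.0
```

Run:
```python
from h import *
s=state();t=s["tool_pos"];print(t,s["contact_force"])
f=grab_frame("side");C=cloud(f,np.ones(f["range_z"].shape,bool))
m=(abs(C[:,0]-t[0])<.03)&(abs(C[:,1]-t[1])<.09)&(C[:,2]>.01)&(C[:,2]<t[2]+.12);C=C[m]
for lo in np.arange(.01,.1,.01):
    q=C[(C[:,2]>=lo)&(C[:,2]<lo+.01)]
    if len(q):print(round(lo,3),len(q),np.round(q.min(0)-t,3),np.round(q.max(0)-t,3))
togo([.448,-.084,-.014],1.596)
```

```text
[ 0.42417306 -0.08253775 -0.0108895 ] [ 0.58915875 -0.23325684  0.34498487]
0.02 1 [-0.002  0.038  0.039] [-0.002  0.038  0.039]
0.03 50 [-0.013 -0.048  0.041] [0.01  0.045 0.051]
0.04 69 [-0.013 -0.05   0.051] [0.011 0.043 0.061]
0.05 66 [-0.013 -0.053  0.061] [0.011 0.04  0.071]
0.06 46 [-0.013 -0.051  0.071] [0.008 0.04  0.081]
0.07 40 [-0.016 -0.067  0.082] [0.012 0.057 0.091]
0.08 98 [-0.016 -0.069  0.091] [0.012 0.067 0.101]
0.09 81 [-0.019 -0.071  0.101] [0.012 0.067 0.111]
shift [-0.0501 -0.0049  0.0034] turn [ 0.0006 -0.0015 -0.0008] unit world x,y in tool [[-1.0, -0.024, -0.002], [-0.024, 1.0, 0.001]]
```

jog_arm(motion="80 -0.02 -0.004 0.003 0 0 0; 80 -0.035 -0.004 0.003 0 0 0; 80 -0.045 -0.004 0.003 0 0 0; 80 -0.052 -0.004 0.003 0 0 0; 80 -0.058 -0.004 0.003 0 0 0")

```text
time: 19.65
tool_pos: [0.4531, -0.0838, -0.0116]
tool_rot: [0.0, -0.012, 1.0, -0.0]
contact_force: [-0.2, 0.1, -0.2]
gripper_width: 0.8
grasp_force: 0.0
```

jog_arm(motion="80 -0.004 0 0 0 0 0; 80 -0.008 0 0 0 0 0; 80 -0.012 0 0 0 0 0; 80 -0.016 0.0003 0 0 0 0; 80 -0.02 0.0006 0 0 0 0")

```text
time: 20.27
tool_pos: [0.4603, -0.083, -0.0124]
tool_rot: [-0.003, -0.012, 1.0, 0.0]
contact_force: [-8.2, 0.0, 6.0]
gripper_width: 0.797
grasp_force: 4.3
```

jog_arm(motion="80 -0.005 0.0003 -0.002 0 0 0; 80 -0.01 0.0005 -0.003 0 0 0; 80 -0.015 0.0008 -0.003 0 0 0; 80 -0.02 0.001 -0.003 0 0 0; 80 -0.025 0.0013 -0.003 0 0 0")

```text
time: 20.9
tool_pos: [0.4753, -0.0823, -0.0104]
tool_rot: [-0.0, -0.012, 1.0, 0.0]
contact_force: [-4.1, -0.4, -2.6]
gripper_width: 0.802
grasp_force: 1.8
```

jog_arm(motion="80 -0.005 0.0003 0 0 0 0; 80 -0.01 0.0005 0 0 0 0; 80 -0.015 0.0008 0 0 0 0; 80 -0.02 0.001 0 0 0 0; 80 -0.02 0.001 0 0 0 0")

```text
time: 21.52
tool_pos: [0.4859, -0.0816, -0.01]
tool_rot: [0.0, -0.012, 1.0, -0.0]
contact_force: [-2.7, 0.2, -2.5]
gripper_width: 0.797
grasp_force: 1.4
```

Run:
```python
from h import *
o=avg(["eye_bar","gate_mouth","back_plate","anchor"],3)
f=grab_frame("top");s=state();print(s["time"],s["tool_pos"])
a=cv2.resize(f["color"][90:200,260:400,::-1],None,fx=5,fy=5,interpolation=cv2.INTER_CUBIC)
cv2.imwrite("pics/c4.png",np.clip(a*1.5,0,255).astype(np.uint8))
```

```text
eye_bar 5 [ 0.7062 -0.0785  0.0297] [0.0012 0.002  0.0009]
gate_mouth 6 [ 0.7272 -0.0723  0.0295] [0.0016 0.001  0.0018]
back_plate 6 [ 0.6582 -0.0788  0.0673] [0.0024 0.0029 0.0019]
anchor 6 [ 7.303e-01 -7.010e-02 -7.000e-04] [0.0373 0.1089 0.0118]
23.975 [ 0.48529551 -0.08158474 -0.01027105]
```

View pics/c4.png

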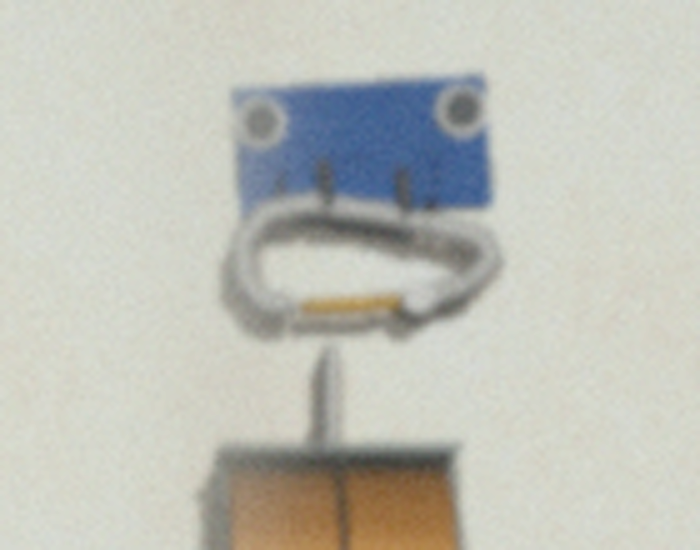

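In the crop the eye is at about (332,350) and the mouth at about (319,305). That leaves the eye 3 to 5 mm toward the hinge at the crossing. I'll turn the push line by about +0.022 rad over the next 8 mm to swing the eye toward the nose.

jog_arm(motion="80 -0.002 0 0 0 0 -0.005; 80 -0.006 0.0003 0 0 0 -0.01; 80 -0.01 0.0005 0 0 0 -0.0147; 80 -0.014 0.0008 0 0 0 -0.0147; 80 -0.018 0.001 0 0 0 -0.0147")

```text
time: 24.6
tool_pos: [0.4923, -0.0814, -0.0105]
tool_rot: [-0.003, -0.023, 1.0, -0.0]
contact_force: [-7.9, -2.2, 5.8]
gripper_width: 0.799
grasp_force: 4.2
```

Run:
```python
from h import *
print(state()["tool_pos"],state()["tool_rot"])
o=avg(["eye_bar","gate_mouth","nose_tip"],3)
f=grab_frame("top")
a=cv2.resize(f["color"][125:205,280:370,::-1],None,fx=7,fy=7,interpolation=cv2.INTER_CUBIC)
cv2.imwrite("pics/c5.png",np.clip(a*1.5,0,255).astype(np.uint8))
```

```text
[ 0.49225179 -0.08136037 -0.0105009 ] [-2.68303080e-03 -2.31260743e-02  9.99728906e-01 -3.17955252e-04]
eye_bar 6 [ 0.7139 -0.0744  0.0294] [0.0018 0.0028 0.0016]
gate_mouth 6 [ 0.7256 -0.0718  0.0314] [0.0344 0.1103 0.0127]
nose_tip 6 [ 0.7318 -0.0572  0.0302] [0.001  0.0013 0.0015]
```

View pics/c5.png

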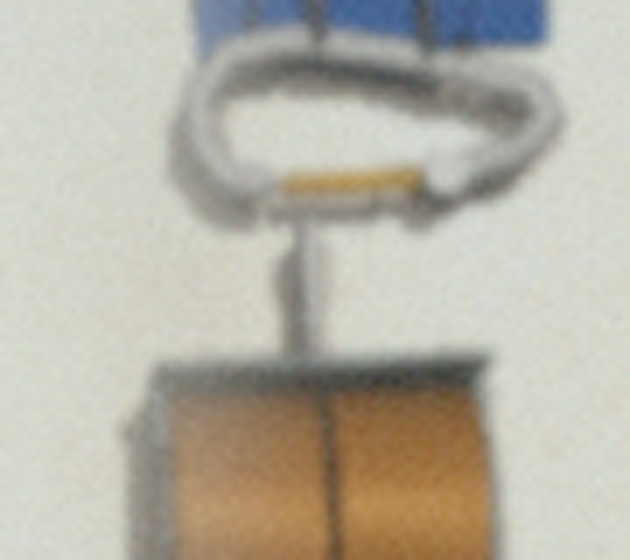

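The crop shows the eye at about (308,225) after the height correction and the mouth at about (308,185), which is within about 1 mm. I'll push in along the anchor heading.

jog_arm(motion="80 -0.006 0.0001 -0.001 0 0 0; 80 -0.012 0.0003 -0.002 0 0 0; 80 -0.018 0.0004 -0.002 0 0 0; 80 -0.024 0.0006 -0.002 0 0 0; 80 -0.03 0.0007 -0.002 0 0 0")

```text
time: 27.08
tool_pos: [0.5053, -0.0796, -0.0105]
tool_rot: [-0.005, -0.023, 1.0, 0.0]
contact_force: [-13.0, -0.7, 6.9]
gripper_width: 0.803
grasp_force: 6.7
```

jog_arm(motion="80 -0.005 0.0001 0 0 0 0; 80 -0.01 0.0002 0 0 0 0; 80 -0.014 0.0003 0 0 0 0; 80 -0.018 0.0004 0 0 0 0; 80 -0.022 0.0005 0 0 0 0")

```text
time: 27.7
tool_pos: [0.5158, -0.0791, -0.0104]
tool_rot: [-0.005, -0.023, 1.0, 0.0]
contact_force: [-14.7, -2.0, 7.5]
gripper_width: 0.801
grasp_force: 7.5
```

jog_arm(motion="80 -0.005 0.0001 0 0 0 0; 80 -0.01 0.0002 0 0 0 0; 80 -0.014 0.0003 0 0 0 0; 80 -0.018 0.0004 0 0 0 0; 80 -0.022 0.0005 0 0 0 0")

```text
time: 28.32
tool_pos: [0.5265, -0.0783, -0.0104]
tool_rot: [-0.006, -0.023, 1.0, 0.0]
contact_force: [-15.3, -1.4, 9.6]
gripper_width: 0.8
grasp_force: 8.0
```

jog_arm(motion="80 -0.004 0.0001 0 0 0 0; 80 -0.008 0.0002 0 0 0 0; 80 -0.01 0.0002 0 0 0 0; 80 -0.012 0.0003 0 0 0 0; 80 -0.012 0.0003 0 0 0 0")

```text
time: 28.95
tool_pos: [0.5337, -0.0773, -0.0105]
tool_rot: [-0.004, -0.024, 1.0, 0.001]
contact_force: [-9.4, 1.0, 4.1]
gripper_width: 0.801
grasp_force: 4.6
```

Run:
```python
from h import *
print(state()["contact_force"])
o=avg(["eye_bar","back_plate"],2)
f=grab_frame("top");g=grab_frame("side")
a=cv2.resize(f["color"][115:195,290:370,::-1],(480,480),interpolation=cv2.INTER_CUBIC)
b=cv2.resize(g["color"][195:275,310:420,::-1],None,fx=480/80*.5,fy=6*.5,interpolation=cv2.INTER_CUBIC)
c=np.zeros((480,800,3),np.uint8);c[:,:480]=np.clip(a*1.5,0,255);c[:240,480:800]=b[:,:320];cv2.imwrite("pics/c6.png",c)
```

```text
[-9.40475091  1.02914067  4.0697284 ]
eye_bar 4 [ 0.756  -0.0683  0.0297] [0.0013 0.0011 0.0008]
back_plate 4 [ 0.7116 -0.07    0.0666] [0.0098 0.0057 0.0163]
```

View pics/c6.png

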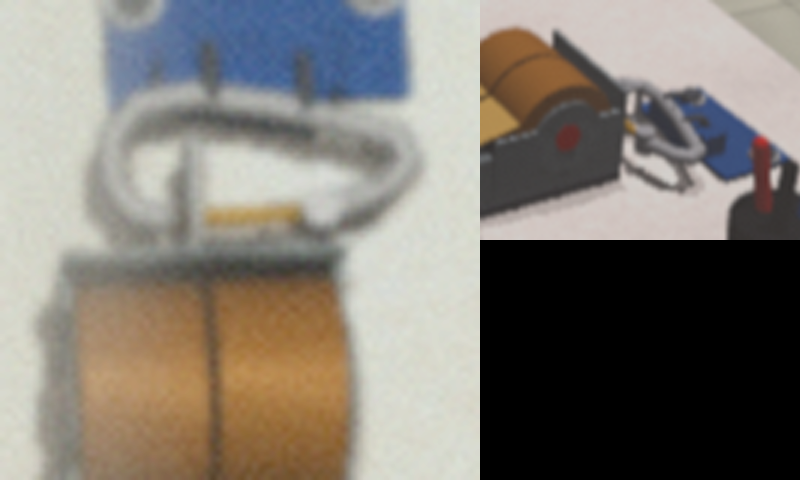

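The gate is shut as a straight brass line at (255,215), behind the eye bar inside the hook at (190,145). Now I'll back off, close the fingers, and go over to the back plate for the proof pull.

jog_arm(motion="80 0.01 0 0 0 0 0; 80 0.06 0 0 0 0 0; 80 0.09 0 -0.08 0 0 0; 40 0.09 0 -0.2 0 0 0; 0 0.09 0 -0.32 0 0 0")

```text
time: 30.48
tool_pos: [0.4929, -0.0803, 0.1536]
tool_rot: [0.002, -0.023, 1.0, -0.0]
contact_force: [1.0, -0.6, -0.6]
gripper_width: 0.38
grasp_force: 0.0
```

Run:
```python
from h import *
togo([.738,-.070,.150],1.618);print(state()["tool_pos"])
```

```text
shift [-0.4906 -0.0017  0.0092] turn [-0.0007  0.0025 -0.0012] unit world x,y in tool [[-0.999, -0.045, 0.004], [-0.045, 0.999, -0.001]]
[ 0.49289901 -0.08029518  0.1536418 ]
```

jog_arm(motion="0 -0.1 0 0 0 0 0; 0 -0.21 0 0 0 0 0; 0 -0.32 0 0 0 0 0; 0 -0.43 -0.0017 0 0 0.01 0; 0 -0.49 -0.0017 0 0 0.027 0")

```text
time: 31.1
tool_pos: [0.7402, -0.0697, 0.1519]
tool_rot: [-0.018, -0.023, 1.0, -0.001]
contact_force: [-0.3, 0.6, -0.0]
gripper_width: -0.007
grasp_force: 0.0
```

Run:
```python
from h import *
togo([.738,-.070,.023],1.618)
s=state();t=s["tool_pos"];print(t,s["gripper_width"])
f=grab_frame("side");C=cloud(f,np.ones(f["range_z"].shape,bool))
m=(abs(C[:,0]-t[0])<.05)&(abs(C[:,1]-t[1])<.06)&(C[:,2]>.11)&(C[:,2]<t[2]+.12);C=C[m]
for lo in np.arange(.11,.27,.01):
    q=C[(C[:,2]>=lo)&(C[:,2]<lo+.01)]
    if len(q):print(round(lo-t[2],3),len(q),np.round(q.min(0)-t,3),np.round(q.max(0)-t,3))
```

```text
shift [-5.000e-03 -2.000e-04  2.578e-01] turn [-0.0004 -0.0246 -0.0009] unit world x,y in tool [[-0.998, -0.046, -0.037], [-0.046, 0.999, -0.002]]
[ 0.74024416 -0.06971291  0.15190358] -0.006518406782218425
0.028 11 [-0.01  -0.008  0.033] [0.009 0.002 0.038]
0.038 38 [-0.013 -0.015  0.039] [0.008 0.016 0.048]
0.048 47 [-0.012 -0.017  0.048] [0.008 0.006 0.058]
0.058 49 [-0.012 -0.017  0.058] [0.009 0.015 0.068]
0.068 37 [-0.012 -0.016  0.068] [0.007 0.009 0.078]
0.078 92 [-0.014 -0.035  0.079] [0.014 0.031 0.088]
0.088 91 [-0.013 -0.043  0.088] [0.015 0.041 0.098]
0.098 137 [-0.015 -0.052  0.098] [0.016 0.049 0.108]
0.108 140 [-0.017 -0.059  0.108] [0.017 0.056 0.118]
0.118 21 [-0.016 -0.06   0.118] [0.009 0.059 0.12 ]
```

jog_arm(motion="0 -0.004 0 0.07 0 0 0; 0 -0.004 0 0.14 0 0 0; 0 -0.004 0 0.2 0 0 0; 0 -0.004 0 0.235 0 0 0; 0 -0.004 0 0.254 0 0 0")

```text
time: 31.78
tool_pos: [0.7341, -0.0698, 0.0236]
tool_rot: [-0.02, -0.023, 1.0, -0.001]
contact_force: [-0.7, 0.3, 0.5]
gripper_width: -0.002
grasp_force: 0.0
```

jog_arm(motion="0 0.006 0 0 0 0 0; 0 0.012 0 0 0 0 0; 0 0.018 0 0 0 0 0; 0 0.022 0 0 0 0 0; 0 0.026 0 0 0 0 0")

```text
time: 32.4
tool_pos: [0.7209, -0.0703, 0.0246]
tool_rot: [-0.02, -0.023, 1.0, -0.001]
contact_force: [0.3, -0.6, 0.7]
gripper_width: -0.001
grasp_force: 0.0
```

jog_arm(motion="0 0.004 0 0 0 0 0; 0 0.008 0 0 0 0 0; 0 0.012 0 0 0 0 0; 0 0.016 0 0 0 0 0; 0 0.02 0 0 0 0 0")

```text
time: 33.02
tool_pos: [0.7109, -0.0707, 0.0245]
tool_rot: [-0.02, -0.023, 1.0, -0.0]
contact_force: [4.1, 0.8, -2.5]
gripper_width: 0.003
grasp_force: 1.8
```

jog_arm(motion="0 0.004 0 0 0 0 0; 0 0.008 0 0 0 0 0; 0 0.01 0 0 0 0 0; 0 0.012 0 0 0 0 0; 0 0.012 0 0 0 0 0")

```text
time: 33.65
tool_pos: [0.7048, -0.071, 0.025]
tool_rot: [-0.02, -0.023, 1.0, -0.0]
contact_force: [2.7, 0.4, -1.9]
gripper_width: -0.005
grasp_force: 1.5
```

Sliding at about 4 N. It should come up against the gate near x = 0.70.

jog_arm(motion="0 0.003 0 0 0 0 0; 0 0.005 0 0 0 0 0; 0 0.007 0 0 0 0 0; 0 0.009 0 0 0 0 0; 0 0.01 0 0 0 0 0")

```text
time: 34.28
tool_pos: [0.6998, -0.0712, 0.025]
tool_rot: [-0.02, -0.023, 1.0, -0.0]
contact_force: [3.1, -0.7, -3.5]
gripper_width: 0.0
grasp_force: 1.8
```

jog_arm(motion="0 0.001 0 0 0 0 0; 0 0.002 0 0 0 0 0; 0 0.003 0 0 0 0 0; 0 0.004 0 0 0 0 0; 0 0.004 0 0 0 0 0")

```text
time: 34.9
tool_pos: [0.6978, -0.0713, 0.0252]
tool_rot: [-0.02, -0.023, 1.0, -0.0]
contact_force: [2.6, -1.2, -2.7]
gripper_width: -0.005
grasp_force: 1.7
```

jog_arm(motion="0 0.001 0 0.001 0 0 0; 0 0.002 0 0.001 0 0 0; 0 0.003 0 0.001 0 0 0; 0 0.004 0 0.001 0 0 0; 0 0.004 0 0.001 0 0 0")

```text
time: 35.52
tool_pos: [0.6962, -0.0715, 0.0252]
tool_rot: [-0.02, -0.023, 1.0, -0.001]
contact_force: [5.0, 0.9, -1.5]
gripper_width: 0.002
grasp_force: 2.4
```

jog_arm(motion="0 0.001 0 0.001 0 0 0; 0 0.002 0 0.001 0 0 0; 0 0.003 0 0.001 0 0 0; 0 0.004 0 0.001 0 0 0; 0 0.004 0 0.001 0 0 0")

```text
time: 36.15
tool_pos: [0.6953, -0.0716, 0.0252]
tool_rot: [-0.019, -0.023, 1.0, -0.001]
contact_force: [7.4, 0.2, -0.8]
gripper_width: -0.003
grasp_force: 3.6
```

The gate is holding and the force is rising. I'll bring it up to about 15 N.

jog_arm(motion="0 0.002 0 0 0 0 0; 0 0.004 0 0 0 0 0; 0 0.006 0 0 0 0 0; 0 0.006 0 0 0 0 0; 0 0.006 0 0 0 0 0")

```text
time: 36.78
tool_pos: [0.6949, -0.0716, 0.0256]
tool_rot: [-0.015, -0.023, 1.0, -0.001]
contact_force: [13.8, 0.7, -4.0]
gripper_width: 0.004
grasp_force: 7.3
```

jog_arm(motion="0 0.001 0 0.001 0 0 0; 0 0.002 0 0.001 0 0 0; 0 0.002 0 0.001 0 0 0; 0 0.002 0 0.001 0 0 0; 0 0.002 0 0.001 0 0 0")

```text
time: 37.4
tool_pos: [0.6948, -0.0716, 0.0256]
tool_rot: [-0.014, -0.023, 1.0, -0.001]
contact_force: [16.1, 1.1, -5.8]
gripper_width: -0.003
grasp_force: 8.3
```

The gate held 16 N with no movement. Now I'll release, rise and check.

jog_arm(motion="0 -0.008 0 0 0 0 0; 0 -0.016 0 0 0 0 0; 0 -0.03 0 0 0 0 0; 0 -0.04 0 0 0 0 0; 0 -0.045 0 -0.01 0 0 0")

```text
time: 38.02
tool_pos: [0.7121, -0.0706, 0.0274]
tool_rot: [-0.021, -0.023, 1.0, -0.0]
contact_force: [-0.7, -0.1, 0.4]
gripper_width: 0.001
grasp_force: 0.0
```

jog_arm(motion="0 0 0 -0.07 0 0 0; 0 0 0 -0.17 0 0 0; 0 0 0.05 -0.27 0 0 0; 0 0 0.15 -0.33 0 0 0; 0 0 0.27 -0.33 0 0 0")

```text
time: 38.65
tool_pos: [0.7153, 0.0649, 0.1987]
tool_rot: [-0.016, -0.022, 1.0, -0.001]
contact_force: [0.7, 0.6, 0.5]
gripper_width: -0.0
grasp_force: 0.0
```

Run:
```python
from h import *
s=state();print(s["tool_pos"],s["contact_force"])
o=avg(["eye_bar","dispenser","spare_roll","parcel","pen_cup"],1)
f=grab_frame("top")
a=cv2.resize(f["color"][115:195,290:370,::-1],(480,480),interpolation=cv2.INTER_CUBIC)
cv2.imwrite("pics/c7.png",np.clip(a*1.5,0,255).astype(np.uint8))
```

```text
[0.7153129  0.06488717 0.19872943] [0.71062993 0.63928702 0.54877122]
eye_bar 2 [ 0.733  -0.07    0.0302] [0.0014 0.0002 0.001 ]
dispenser 2 [ 0.6133 -0.0748  0.0013] [0.0003 0.0016 0.    ]
spare_roll 2 [ 0.6322  0.2226 -0.0021] [0.0013 0.0022 0.0025]
parcel 2 [ 0.5668 -0.4072  0.    ] [0.0006 0.0011 0.0016]
pen_cup 2 [ 7.234e-01 -3.096e-01 -4.000e-04] [0.0025 0.     0.0024]
```

View pics/c7.png

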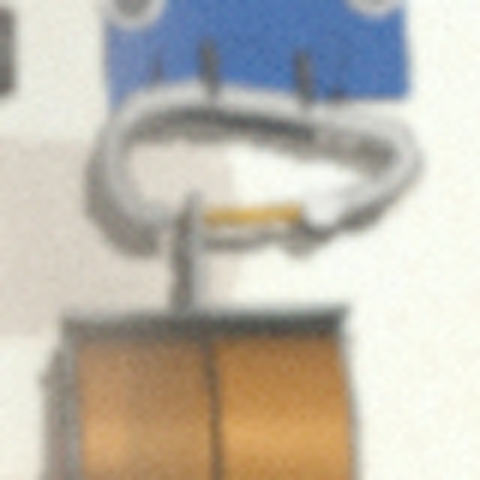

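The eye bar at (190,205) sits inside the shut gate at (250,215), and the bystanders haven't moved.

```bash
python3 -c "
from plant import *
print(job_done())"
```

```text
the job is handed in; nothing more can be done
None
```

The dispenser is clipped in the anchor's snap hook with the gate shut behind the eye; it held a 16 N pull toward the operator's side without giving, the spare roll, parcel and pen cup have not moved, and the job is handed in.

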